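# Hold the key machine's belt tensioner back for a new belt

### The job

The key-cutting machine is to get a new drive belt: fold its belt cover right back to its stop, then press the tensioner arm down by its thumb tab with the fingertips until it is past its ratchet click, without ramming it hard into its stop. The worn ratchet clicks but no longer keeps the arm down, so finish while holding it pressed there with the cover still open, and leave the things lying about on the bench where they are.

Things in the scene. Friction and masses are not known exactly. Their poses are not given: they have to be found in the camera images.
- machine: Grey key-cutting machine fixed to the bench, 375 mm wide, 340 deep (450 with the carriage and lever at its front), 170 high (knobs of its two key vices to 200). Origin at bench height under the middle of the belt compartment, its right-hand end; x points from its front (robot side) to its back, y to its left, where the rest of it lies (to y = 305 mm), z up
- belt_cover (a joint): Belt cover's angle, rad: 0 shut, 2.0 folded right back at its stop (115 degrees, leaning over the gear head). A dark shallow box lid, 286 mm along the machine's x, 139 mm wide, top face at 175 mm height, 34 mm skirts, about 0.42 kg, on a stiff hinge (0.45 N m friction): it stays at any angle. Starts shut or ajar by up to 0.25
- belt_cover_hinge (a point): Middle of the cover's hinge line, which runs along the machine's x at 171 mm height on the left edge of the compartment (y = 69 mm); the cover's right-hand edge swings up and over to the left (machine's +y)
- belt_cover_handle (a point): Middle of the bar of the steel bow handle on the cover: a round bar, 10 mm thick, 100 mm long, parallel to the hinge. With the cover shut it is 112 mm to the right of the hinge line, 36 mm above it and 15 mm nearer the front; its gap to the cover's face is 27 mm. Moves with the cover
- tensioner_arm: Sprung steel tensioner arm in the compartment. Origin on its pivot axis, which runs along the machine's y; the arm reaches to the front. At rest its axes are the machine's; pressed, it turns about y. Quadrant, worn teeth and pawl are above the hub near the gear head; the 32 mm black idler wheel is 66 mm in front of the pivot and right of the tab
- tensioner (a joint): Tensioner arm's angle, rad: 0 at rest (sprung up), grows as the tab is pressed down. The ratchet tooth meets the pawl at 0.06, lifts it most at 0.16, and the pawl has clicked down behind the tooth at 0.27; hard stop at 0.42. Pressing the tab takes 8 N at first, 12 N as the tooth meets the pawl, sinks to 8 N up to the click, then 11 to 13 N beyond; let go, the arm springs back to 0
- thumb_tab (a point): Middle of the top face of the thumb tab at the arm's free front end: a ribbed steel plate 36 mm (x) by 42 mm (y) by 4 mm, at rest 155 mm high, its front edge raised by 0.22 rad, 108 mm nearer the front than the pivot and 45 mm higher (117 mm radius), 3 mm right of the origin's line. Pressed, it swings down about the pivot and up to 9 mm to the front
- oil_bottle: Bystander: white oil bottle, 52 mm diameter, 130 mm high, standing on the bench to the right of the machine; origin under its middle
- screwdriver: Bystander: screwdriver lying on the bench to the right of the machine
- spanner: Bystander: steel spanner lying on the bench to the right of the machine
- blank_tray: Bystander: grey plastic parts tray 110 x 160 x 35 mm on the bench to the left of the machine
- well (a point): Middle of the top of the belt compartment (135 mm high): an open-topped well under the cover, inside 268 mm along the machine's x, y -61 to 68 mm, outer walls 135 mm high; the gear head on its left is 168 mm high. It holds two grooved pulleys and the tensioner; the belt is already off

How it is judged:
By the outcome, as a careful person would: the job done as asked, in the order asked, and still so for the second after the job is handed in, while the arm keeps its last pose, push and grip.
It also fails if it takes over 54 s, if anything falls off the work surface, if the arm or the gripper's body presses on something with over 40 N, if the wrist force passes 120 N, or if a joint passes its speed limit or range.

### The arm

A 6-joint arm with a two-finger parallel gripper is mounted at the origin on the work surface. World frame = base frame: x ahead of the robot, y to its left, z up, the work surface at z = 0. Lengths are in m, angles in rad, forces in N, time in s.
With the tool pointing down it reaches from about 0.3 to 0.85 m from the base axis. Payload 4.2 kg.
Tool frame: the origin (TCP) lies where the fingers leave the gripper's body, on its centre line; the fingertips stand 78 mm ahead of it and the grasp point (between the pads) lies 60 mm ahead of it; z points along the fingers, y is the line along which they close (so a half turn about z gives the same grasp; the last joint's range is limited). The gripper opens to 91 mm and grips with 3 to 60 N. Pads are 32 mm wide; open, the fingers measure 118 mm over their backs; the gripper's body (76 mm by 178 mm) begins 60 mm behind the grasp point.
Start: joints at [1.257, 0.32, 1.565, -0, 1.257, -0.02], TCP at [0.167, 0.55, 0.292] pointing down, gripper open.
Joint ranges: [-3.11, 3.11], [-0.84, 2.01], [0.21, 2.61], [-1.34, 4.49], [0.05, 2.63], [-2.56, 2.56]. Speed limits (rad/s): [2.57, 2.57, 3.14, 3.14, 3.14, 3.14].

### API

Orientations are given as [roll, pitch, yaw] about the fixed x, y, z axes, in that order (R = Rz(yaw) Ry(pitch) Rx(roll)).
In Python, from workcell import movep, move_linear, goto_joints, set_gripper, pause, inverse_kinematics, grab_frame, MotionError, sign_off, current_t, current_joint_pos, current_joint_vel, current_joint_efforts, current_eef_pos, current_eef_rot, current_contact_force, current_ft_torque, current_finger_gap, current_gripper_force gives the robot as it stands. The module is installed in compiled form; this text tells all that it offers. Calls block until the motion is done:
- movep(position, orientation): joint-space move of the TCP to a pose.
- move_linear(position, v=0.15, rot=None): straight line of the TCP; rot=None keeps the orientation; v is the mean speed in m/s.
- goto_joints(angles): joint-space move.
- set_gripper(opening, strength=None): finger opening in m; strength is the grip in N (None keeps the last); returns when the fingers have stopped.
- pause(seconds).
- inverse_kinematics(position, orientation): joint angles nearest the present ones, or None.
- grab_frame(name): name is "side" or "top"; returns a dict with "pixels" (384x512x3 uint8, red, green, blue), "camera_matrix" (3x3 intrinsics, pixels), "R" (3x3) and "t" (3): a world point X has camera coordinates R X + t. Camera axes: x right, y down, z forward; pixel columns grow to the right and rows downward; lengths in m; the calibration is good to about 2 mm. A picture is of the moment at which its call begins. There is no depth.
A pose or a line that the arm cannot do raises MotionError and nothing moves.
- sign_off(): hands the job in; it is judged then, once.
Readings, each from a call of its own:
- current_t(): time.
- current_joint_pos(): joint angles.
- current_joint_vel(): joint speeds.
- current_joint_efforts(): joint torques, N m.
- current_eef_pos(): TCP position.
- current_eef_rot(): TCP orientation.
- current_contact_force(): force on the tool from outside, world axes, zero at the start.
- current_ft_torque(): the same for the moment, N m.
- current_finger_gap(): finger opening in m.
- current_gripper_force(): force on a finger pad.
Only numpy, scipy, OpenCV 4.12 (cv2) and the standard library are available. Lean on these libraries where they do the work, as an engineer would, in place of code of your own. Each camera call takes 0.05 s, during which the arm holds its last target. There are 200 camera calls.

## Working session

There is one attempt and no reset: what is moved stays moved. The work goes in short steps, each a Python script; the robot and the scene stay as the last script left them, time stands still between calls to the robot, and variables do not carry over. Pictures are saved under pics/ and viewed, at most 10 in all, crops included, and the job is handed in when it is done.

```bash
mkdir -p pics; python3 - <<'E'
from workcell import *
import cv2,numpy as np
for n in("side","top"):
    f=grab_frame(n); cv2.imwrite(f"pics/{n}0.png",cv2.resize(f["pixels"][:,:,::-1],(768,576)))
    np.savez(f"pics/{n}0.npz",**f)
    print(n,f["camera_matrix"].tolist(),f["R"].round(4).tolist(),f["t"], -f["R"].T@f["t"])
print(current_eef_pos(),current_eef_rot(),current_t())
E
```

```text
side [[470.8404332115483, 0.0, 257.2729614795917], [0.0, 470.8404332115483, 196.95008582281113], [0.0, 0.0, 1.0]] [[0.9992, -0.0367, -0.0149], [-0.037, -0.7326, -0.6796], [0.014, 0.6796, -0.7334]] [-0.53369729  0.1014046   1.67559926] [ 0.51349957 -1.08410673  1.28987571]
top [[365.47768729056634, 0.0, 255.9517770240018], [0.0, 365.47768729056634, 183.56612245417668], [0.0, 0.0, 1.0]] [[0.0028, -0.9998, -0.0175], [-0.9966, -0.0014, -0.0824], [0.0823, 0.0177, -0.9964]] [-0.03475177  0.54982002  1.39435195] [ 0.43322539 -0.05859574  1.43408835]
[0.16643483 0.5500589  0.29152853] [-3.14006477e+00  1.78099673e-06  2.84776594e+00] 0.1
```

View pics/side0.png

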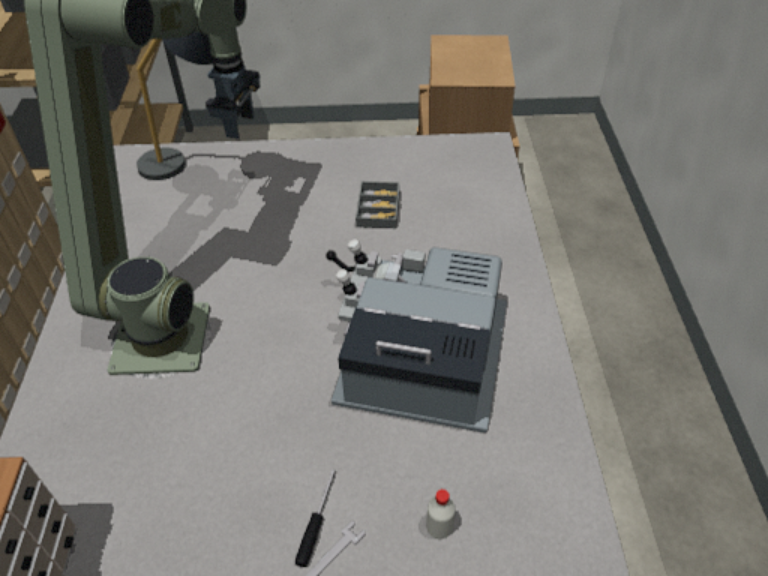

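View pics/top0.png

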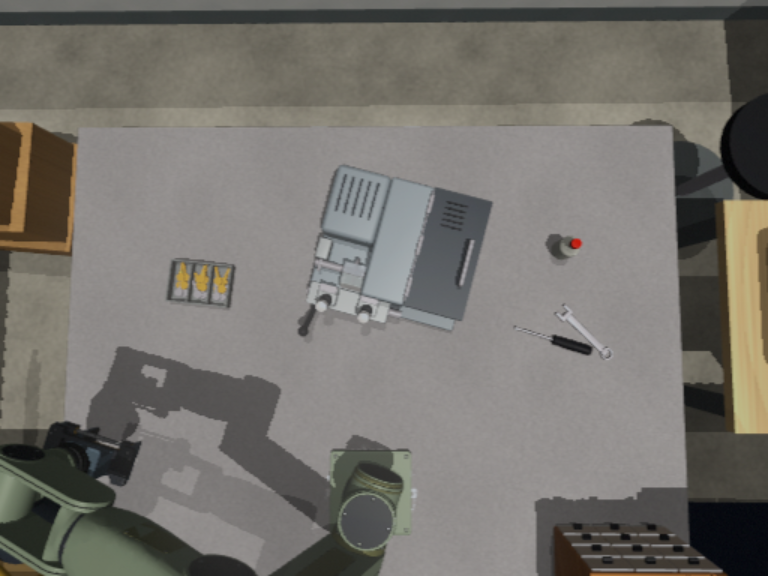

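The side view shows the dark cover at about (415,345) in the 768-wide picture, with its handle bar from (378,346) to (430,356). The top view shows the cover at (450,250), the handle from (470,238) to (461,285), and the hinge edge from (434,188) to (405,305). The bottle, spanner and screwdriver lie well to the right.

```bash
cat > h.py <<'E'
import numpy as np,cv2
def ld(n): return dict(np.load(f"pics/{n}.npz"))
def ray(f,p):
    d=f["R"].T@np.linalg.solve(f["camera_matrix"],[p[0],p[1],1]); return -f["R"].T@f["t"],d/np.linalg.norm(d)
def onz(f,p,z):
    c,d=ray(f,p); return c+d*(z-c[2])/d[2]
def tri(f,p,g,q):
    a,d=ray(f,p);b,e=ray(g,q); s=np.linalg.lstsq(np.c_[d,-e],b-a,rcond=None)[0]
    P,Q=a+d*s[0],b+e*s[1]; return (P+Q)/2,np.linalg.norm(P-Q)
def proj(f,X):
    c=f["R"]@X+f["t"]; u=f["camera_matrix"]@c; return u[:2]/u[2]
E
python3 - <<'E'
from h import *
T,S=ld("top0"),ld("side0")
def blob(f,x0,x1,y0,y1,thr):
    g=f["pixels"].mean(2)[y0:y1,x0:x1]; m=(g>thr).astype(np.uint8)
    n,l,st,c=cv2.connectedComponentsWithStats(m); 
    for i in range(1,n):
        if st[i,4]>3: 
            ys,xs=np.nonzero(l==i); r=cv2.minAreaRect(np.c_[xs+x0,ys+y0].astype(np.float32)); print(st[i,4],(c[i]+[x0,y0]).round(2),np.round(r[1],1),round(r[2],1))
print("top handle");blob(T,298,322,152,196,115)
print("side handle");blob(S,246,294,222,246,130)
print("top hinge knuckles");blob(T,266,294,122,206,200)
print("side knuckles");blob(S,240,335,185,222,215)
# dark cover
g=T["pixels"].mean(2); print(g[165,270:332].astype(int))
roi=np.zeros_like(g,np.uint8); roi[115:225,255:340]=1
m=((g<95)&(roi>0)).astype(np.uint8); m=cv2.morphologyEx(m,cv2.MORPH_CLOSE,np.ones((5,5)))
n,l,st,c=cv2.connectedComponentsWithStats(m);i=1+st[1:,4].argmax();print(st[i])
ys,xs=np.nonzero(l==i);r=cv2.minAreaRect(np.c_[xs,ys].astype(np.float32));print(r,cv2.boxPoints(r))
cnt=cv2.findContours((l==i).astype(np.uint8),0,2)[0][0];print(cv2.approxPolyDP(cnt,3,True)[:,0].tolist())
v=np.concatenate([cv2.resize(T["pixels"][110:230,240:360],(600,600),interpolation=0)],1);cv2.imwrite("pics/tc.png",v[:,:,::-1])
cv2.imwrite("pics/sc.png",cv2.resize(S["pixels"][160:290,210:350],None,fx=4.5,fy=4.5,interpolation=0)[:,:,::-1])
E
```

```text
top handle
77 [310.94 174.69] [ 2.4 30.3] 14.6
169 [318.27 183.83] [32.  8.] 90.0
side handle
94 [268.5 231. ] [35.5  2.5] 9.5
top hinge knuckles
side knuckles
[163 164 164 164 164 165 166 145 150 159 126  90  90  90  90  90  90  89
  89  89  89  89  88  89  89  89  89  89  89  88  89  88  89  89  88  89
  88  89  72  54  51  44 108 159 151 105  87  87  87  87 114 138 143 143
 144 143 144 144 142 142 141 140]
[ 276  125   52   68 2197]
((301.15045166015625, 159.2566375732422), (38.87297439575195, 61.92751693725586), 14.620874404907227) [[274.52747  184.31152 ]
 [290.1593   124.389366]
 [327.77344  134.20175 ]
 [312.1416   194.1239  ]]
[[290, 125], [276, 180], [302, 185], [307, 192], [314, 186], [327, 134]]
```

View pics/tc.png

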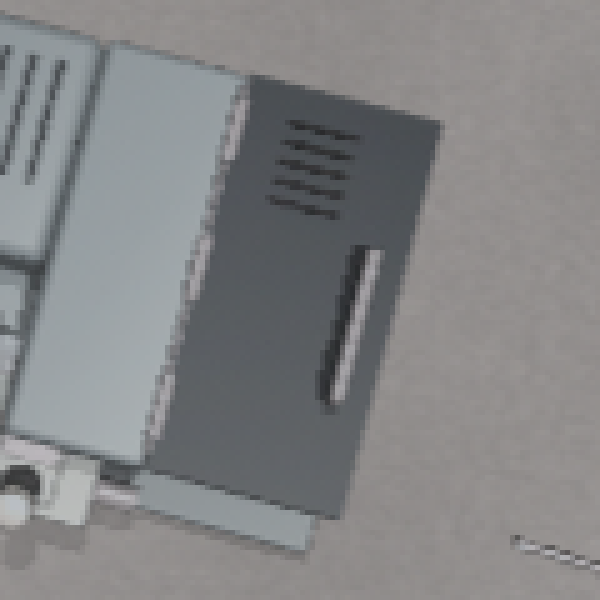

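View pics/sc.png

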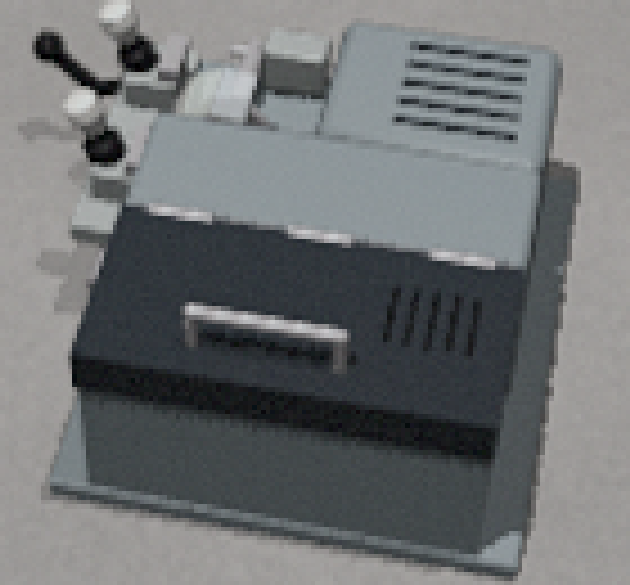

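The crops show three hinge knuckles: (235,130), (200,267) and (162,405) in the top crop, and (180,214), (320,237) and (463,260) in the side crop. The cover corners in the top crop are (250,75), (442,122), (340,519) and (148,468), and the bar is clear in both.

```bash
python3 - <<'E'
from h import *
T,S=ld("top0"),ld("side0")
tp=lambda u,v:(240+u/5-.4,110+v/5-.4); sp=lambda u,v:(210+u/4.5-.4,160+v/4.5-.4)
for a,b in zip([(162,405),(200,267),(235,130)],[(180,214),(320,237),(463,260)]): print("kn",tri(T,tp(*a),S,sp(*b)),onz(T,tp(*a),.171))
H,e=tri(T,(310.94,174.69),S,(268.5,231.));print("handle",H,e)
hz=[onz(T,tp(*p),.171) for p in[(148,468),(250,75)]]; print("hingecorners",hz,np.linalg.norm(hz[0]-hz[1]))
fe=[tri(T,tp(*a),S,sp(*b)) for a,b in[((340,519),(74,352)),((442,122),(497,428))]];print("free corners",fe)
rb=[tri(T,tp(*a),S,sp(*b)) for a,b in[((148,468),(122,205)),((250,75),(525,265))]];print("hinge corners tri",rb)
d=rb[1][0]-rb[0][0];print("yaws",np.arctan2(*(fe[1][0]-fe[0][0])[1::-1]),np.arctan2(*d[1::-1]),np.arctan2(*(hz[1]-hz[0])[1::-1]))
y=-.255
E
```

```text
kn (array([ 0.51103735, -0.09191291,  0.17324576]), np.float64(0.004178761212987627)) [ 0.51326759 -0.091822    0.171     ]
kn (array([ 0.60754581, -0.11830936,  0.17340709]), np.float64(0.003314439590898852)) [ 0.60955194 -0.11833164  0.171     ]
kn (array([ 0.70448712, -0.14303158,  0.17216515]), np.float64(0.002998150927757832)) [ 0.70627076 -0.14305512  0.171     ]
handle [ 0.56322944 -0.22150205  0.21092856] 0.002462509044582301
hingecorners [array([ 0.46969161, -0.08213237,  0.171     ]), array([ 0.74542131, -0.15372818,  0.171     ])] 0.2848733584393564
free corners [(array([ 0.43521346, -0.21342774,  0.1757357 ]), np.float64(0.00047451438747896487)), (array([ 0.7094823 , -0.28699154,  0.17444809]), np.float64(0.003063937550998437))]
hinge corners tri [(array([ 0.46889367, -0.08213214,  0.17389675]), np.float64(0.0014321233960187885)), (array([ 0.74413089, -0.15333584,  0.17621007]), np.float64(5.174730716580522e-06))]
yaws -0.2620500204173675 -0.253149392236577 -0.2540489906161512
```

```bash
cat > m.py <<'E'
import numpy as np
from scipy.spatial.transform import Rotation as Ro
YAW=-.257
ex=np.array([np.cos(YAW),np.sin(YAW),0]); ey=np.array([-ex[1],ex[0],0]); ez=np.array([0,0,1.])
hinge=np.array([.6075,-.1182,.171])
def tool(tilt=0,turn=np.pi,lean=0):   # rotation: pointing down, tilt = body towards machine +y
    return Ro.from_rotvec(-tilt*ex)*Ro.from_euler('xyz',[np.pi,0,YAW+turn])
def tcp(point,r,d=.060): return np.asarray(point)-r.apply([0,0,d])
rpy=lambda r:r.as_euler('xyz').tolist()
def bar(phi): return hinge+Ro.from_rotvec(-phi*ex).apply(-.015*ex-.112*ey+.038*ez)
E
cat > a.py <<'E'
import sys; from workcell import *; from m import *
phis=np.linspace(0,2.03,15); tilt=lambda p:.62*p/2.03
for turn in(np.pi,0):
    print(turn,[None if (q:=inverse_kinematics(tcp(bar(p),tool(tilt(p),turn)),rpy(tool(tilt(p),turn)))) is None else np.round(q,2).tolist() for p in phis[[0,5,10,14]]])
if len(sys.argv)>1:
    r=tool(); g=tcp(bar(0),r)
    set_gripper(.04,25); movep(g+.12*ez,rpy(r)); move_linear(g,v=.12)
    print("at handle",current_contact_force(),current_t())
    set_gripper(0,25); print("gap",current_finger_gap(),current_gripper_force(),current_t())
E
python3 a.py; python3 -c "from m import *;print(bar(0),bar(2))"
```

```text
3.141592653589793 [[-0.39, 0.38, 1.53, 0.0, 1.23, -1.71], [-0.19, 0.35, 1.44, -0.23, 1.38, -1.46], [0.05, 0.4, 1.38, -0.42, 1.51, -1.21], [0.2, 0.5, 1.36, -0.55, 1.58, -1.03]]
0 [[-0.39, 0.38, 1.53, -0.0, 1.23, 1.43], [-0.19, 0.35, 1.44, -0.23, 1.38, 1.68], [0.05, 0.4, 1.38, -0.42, 1.51, 1.93], [0.2, 0.5, 1.36, -0.55, 1.58, 2.11]]
[ 0.56452446 -0.22270887  0.209     ] [ 0.61362236 -0.03589115  0.25702773]
```

```bash
sed -i 's/set_gripper(.04,25); movep/set_gripper(.04,25); move_linear(current_eef_pos()+.12*ez,v=.2); movep/' a.py; python3 a.py go | tail -2; python3 - <<'E'
from workcell import *
import cv2,numpy as np
f=grab_frame("side");cv2.imwrite("pics/s1.png",cv2.resize(f["pixels"][150:270,200:340],None,fx=4,fy=4)[:,:,::-1])
E
```

```text
at handle [ 0.50119218 -0.60100084  0.24905374] 5.95
gap 0.009401322975738693 25.002435743808746 6.525
```

View pics/s1.png

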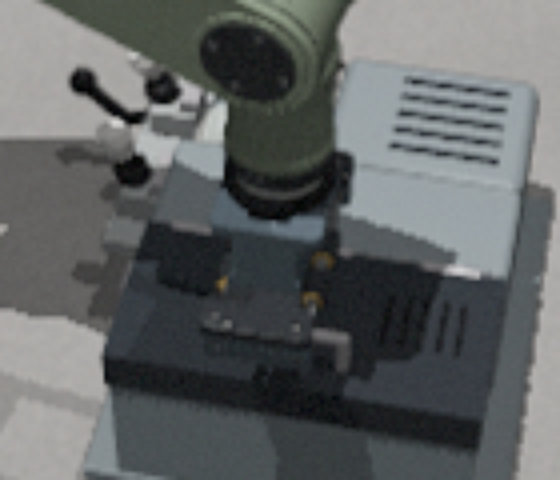

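The gripper holds the bar: the gap is 9.4 mm, and the bar's end shows beside the fingers at (335,350). Next I swing the cover open along its arc.

```bash
cat > b.py <<'E'
from workcell import *; from m import *
off=None
for p in np.arange(.14,2.07,.135):
    r=tool(.62*p/2.03); move_linear(tcp(bar(p),r),v=.09,rot=rpy(r))
    F=np.array(current_contact_force()); print(round(p,2),F.round(1),round(current_finger_gap(),4),round(current_t(),2))
    if np.linalg.norm(F)>35: print("stop");break
E
python3 b.py
```

```text
0.14 [ 1.7  2.7 -2.7] 0.0088 6.92
0.28 [ 2.3  2.4 -3.2] 0.0094 7.27
0.41 [ 1.2  0.1 -1.7] 0.0092 7.61
0.55 [ 0.6 -0.5 -0.7] 0.0092 7.95
0.68 [ 0.5 -3.8  2.1] 0.0094 8.3
0.82 [-0.5 -5.3  4.2] 0.0093 8.65
0.95 [ 0.1 -5.4  6.6] 0.0093 9.0
1.08 [-1.8 -5.1  9.7] 0.0093 9.35
1.22 [-1.1 -3.5 12.4] 0.0092 9.7
1.36 [-0.5 -1.5 13. ] 0.0097 10.05
1.49 [ 0.6  1.3 12.6] 0.0089 10.4
1.62 [ 1.9  3.2 11.8] 0.0089 10.76
1.76 [3.  5.1 8.5] 0.0091 11.12
1.9 [3.8 4.8 5.2] 0.0093 11.47
2.03 [-0.7 -4.5 16.5] 0.0097 11.83
```

```bash
cat > c.py <<'E'
from workcell import *; from m import *
import cv2
set_gripper(.024); r=Ro.from_euler('xyz',current_eef_rot()); p=np.array(current_eef_pos())
move_linear(p-r.apply([0,0,.07]),v=.15); print(current_contact_force())
q=current_joint_pos(); move_linear(current_eef_pos()+.12*ez-.12*ex,v=.25)
for n in("side","top"):
    f=grab_frame(n); np.savez(f"pics/{n}2.npz",**f)
S=np.load("pics/side2.npz")["pixels"][140:270,200:350];T=np.load("pics/top2.npz")["pixels"][110:230,220:340]
cv2.imwrite("pics/s2.png",cv2.resize(S,None,fx=5,fy=4.5 and 5,interpolation=2)[:600,:,::-1][:600]);cv2.imwrite("pics/t2.png",cv2.resize(T,None,fx=5,fy=5,interpolation=2)[:,:,::-1])
print(current_t())
E
python3 c.py
```

```text
[-0.33341342  1.09193466  0.19358857]
13.8167
```

View pics/s2.png

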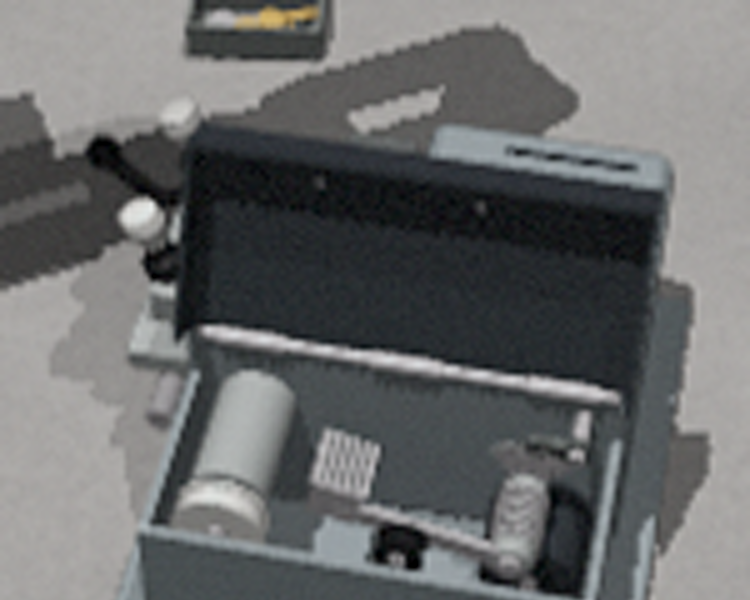

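View pics/t2.png

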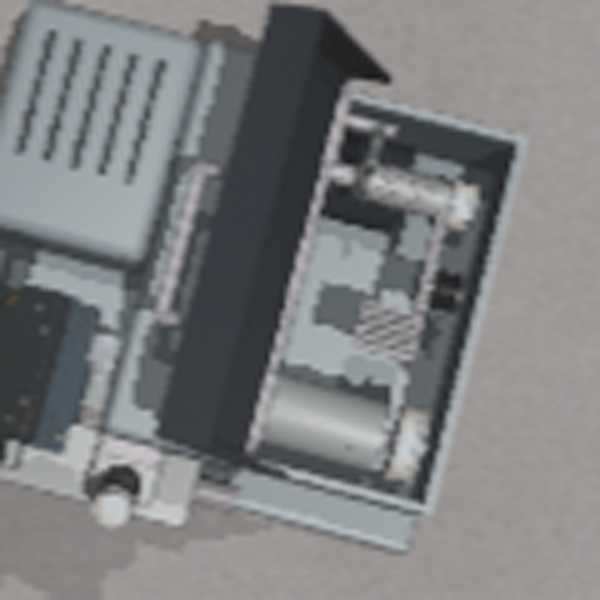

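The tab is at (345,463) in the side crop and (388,331) in the top crop, standing clear of the drum in front of it. The cover is folded back, leaning over the gear head.

```bash
python3 - <<'E'
from h import *; from m import *
T,S=ld("top2"),ld("side2")
tp=lambda u,v:(220+u/5-.4,110+v/5-.4); sp=lambda u,v:(200+u/5-.4,140+v/5-.4)
mf=lambda X:np.round([(X-hinge)@ex,(X-hinge)@ey,X[2]],4)
for n,a,b in[("tab",(388,331),(345,463)),("cov f",(163,438),(200,125)),("cov b",(270,8),(668,185))]:
    X,e=tri(T,tp(*a),S,sp(*b));print(n,X,e,mf(X))
print("tab on plane",onz(T,tp(388,331),.155),onz(S,sp(345,463),.155))
w=[onz(T,tp(*p),.135) for p in[(432,515),(522,138)]];print("well right corners",[mf(x) for x in w])
# tab corners in top
g=onz(T,tp(388,331),.155)
for p in (1.8,2.0): print(p,mf(hinge+Ro.from_rotvec(-p*ex).apply(-.143*ex-.139*ey+.004*ez)),mf(hinge+Ro.from_rotvec(-p*ex).apply(.143*ex-.139*ey+.004*ez)))
E
```

```text
tab [ 0.56559895 -0.18085666  0.1541263 ] 0.001977743367573038 [-0.0246 -0.0712  0.1541]
cov f [ 0.48389979 -0.02696628  0.2981629 ] 0.0012783377099678706 [-0.1427  0.0568  0.2982]
cov b [ 0.75967068 -0.0937086   0.29738806] 0.004250331068096136 [0.1409 0.0624 0.2974]
tab on plane [ 0.56649995 -0.18071716  0.155     ] [ 0.56457328 -0.18169307  0.155     ]
well right corners [array([-0.14  , -0.1347,  0.135 ]), array([ 0.1383, -0.1306,  0.135 ])]
1.8 [-0.143   0.0355  0.3055] [0.143  0.0355 0.3055]
2.0 [-0.143   0.0615  0.2957] [0.143  0.0615 0.2957]
```

```bash
cat > d.py <<'E'
from workcell import *; from m import *
r=tool(0,np.pi/2); tab=np.array([.5655,-.181,.155])
tip=lambda P:tcp(P,r,.078)
set_gripper(0,20); move_linear(current_eef_pos()+.05*ez,v=.25)
movep(tip(tab+.24*ez),rpy(r)); move_linear(tip(tab+.015*ez),v=.2); pause(.2)
F0=np.array(current_contact_force());print("F0",F0,current_joint_pos()[5],current_t())
for dz in np.arange(.010,-.008,-.002):
    move_linear(tip(tab+dz*ez),v=.03); F=np.array(current_contact_force())-F0; print(round(dz,3),F.round(1),(np.array(current_eef_pos())[2]-.078).round(4))
    if F[2]>4: break
print(current_t())
E
python3 d.py
```

```text
F0 [ 0.20309282 -0.90890052 -0.67307821] -0.07216978529594123 17.1667
0.01 [-0.5  0.8 -0.1] 0.1647
0.008 [-0.7  1.6  1.1] 0.1628
0.006 [-0.6 -0.1  1.3] 0.1609
0.004 [-0.4  0.9  0.7] 0.1588
0.002 [0.1 1.  0.6] 0.1569
0.0 [-2.3  1.   7.9] 0.1564
18.7333
```

```bash
cat > e.py <<'E'
from workcell import *; from m import *
from scipy.optimize import brentq
r=tool(0,np.pi/2); tab=np.array([.5655,-.181,.155]); F0=np.array([.2,-.9,-.7])
zt=lambda t:.1085+.117*np.sin(.395-t)+.0135*abs(.22-t)
for t in np.arange(.03,.361,.03):
    P=tab+ex*(.108-.117*np.cos(.395-t)); P[2]=zt(t)-.0015
    move_linear(tcp(P,r,.078),v=.04)
    F=np.array(current_contact_force())-F0; z=current_eef_pos()[2]-.078
    print(round(t,2),F.round(1),round(z,4),round(brentq(lambda a:zt(a)-z,-.1,.6),3),round(current_t(),2))
    if F[2]>20 : break
E
python3 e.py
```

```text
0.03 [-2.5  2.  10.8] 0.1529 0.029 18.98
0.06 [-3.   1.4  9.8] 0.1494 0.057 19.23
0.09 [-4.4  3.  13.2] 0.1465 0.081 19.48
0.12 [-2.3  1.8 11.1] 0.1423 0.114 19.73
0.15 [-3.3  1.7  8.6] 0.1379 0.149 19.98
0.18 [-3.9  1.8  8.8] 0.1336 0.183 20.23
0.21 [-2.2  1.4  9.3] 0.1301 0.211 20.48
0.24 [-3.3  2.8 10.8] 0.1271 0.238 20.73
0.27 [-3.8  2.4 13.2] 0.1245 0.263 20.98
0.3 [-4.6  2.2 12.9] 0.1215 0.292 21.23
0.33 [-4.4  2.8 13.2] 0.1184 0.322 21.48
0.36 [-4.8  2.4 13.7] 0.1153 0.352 21.73
```

The force peaks near 0.08, dips, then holds at about 13 N beyond 0.26. That is past the click, with no rise that would mean the stop. One check look before handing in.

```bash
python3 - <<'E'
from workcell import *
import cv2,numpy as np
pause(.5);print(current_contact_force(),current_eef_pos(),current_t())
f=grab_frame("side");cv2.imwrite("pics/s3.png",cv2.resize(f["pixels"][140:260,200:350],None,fx=5,fy=5)[:,:,::-1])
E
```

```text
[-2.77347433  1.75353016 13.24373813] [ 0.55690131 -0.1787131   0.19348295] 22.2333
```

View pics/s3.png

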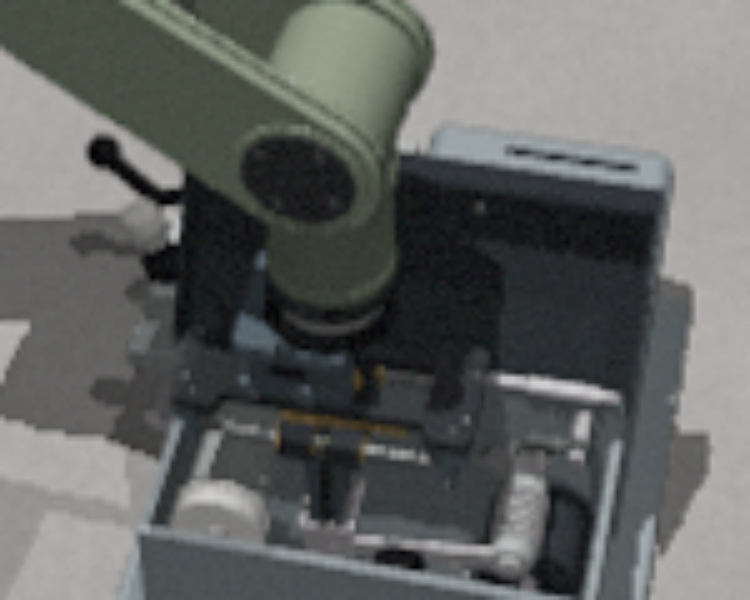

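The fingertips hold the tab down at (325,520), the arm now lies level at (420,545), and the cover is still right back, with its corner at (668,185) as before.

```bash
python3 -c "
from workcell import *
print(sign_off())"
```

```text
the job is handed in; nothing more can be done
None
```

The job is handed in: the cover is folded back to its stop, and the fingertips are holding the tensioner past its click at about 0.35 rad with a steady 13 N, short of its hard stop, with nothing on the bench touched, at about 22 s.

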